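# Take a pellet die apart and put it away in its case

### The job

Take the steel pellet die apart from the top down, one piece at a time - plunger, extraction ring, body, base - and put each piece away upright in the foam cut-out of the storage case that is made for it, the plunger rod-down in the deep hole. Set the pieces down gently, do not let them drop or fall over, and leave the mortar and the jar where they stand.

Things in the scene. Friction and masses are not known exactly. Their poses are not given: they have to be found in the camera images.
- die_plunger: Top of the steel stack: round head 36 mm across, 16 mm high, on a rod 11 mm thick, 50 mm long. At the start the head rests on the ring and the rod hangs through it 28 mm deep into the body's bore with at least 1.5 mm play all round: lift it straight up 55 mm to clear. About 0.16 kg. Origin: centre of the head's underside, where the rod begins (rod to z = -50 mm, head to +16 mm); z up.
- die_ring: Extraction ring, second in the stack, under the plunger's head: plain steel, 44 mm outside, 17 mm hole, 22 mm high, standing loose on the body. About 0.22 kg. Origin: centre of its underside; z up.
- die_body: Die body, third in the stack: a steel cylinder 53 mm in diameter, 46 mm high, with a 14 mm bore right through, widened to 32 mm in the lowest 3.5 mm, which slips loosely over the base's boss. About 0.7 kg. Origin: centre of its underside; z up.
- die_base: Die base, bottom of the stack, on the bench: a steel disc 64 mm in diameter, 26 mm high, with a boss on top (28 mm wide, 3 mm high) and a nozzle, a stub pipe 9 mm thick sticking out sideways 16 mm, its axis 16 mm above the underside: close the fingers across it, not on it. It may point anywhere when stored. About 0.65 kg. Origin: centre of the underside; z up; the nozzle points along -x.
- nest_plunger: Plunger's place: a dark foam insert, 96 x 96 mm, 64 mm high, one of four in a square plywood case (2 by 2, any order, rim 2 mm below the foam), all immovable; hole in the middle 20 mm wide, 54 mm deep with a 3 mm bevel: the rod goes in, the head rests on the foam. The case lies left or right of the die. Origin: centre of the insert's underside, foam top at z = +64 mm; x, y along its sides.
- nest_ring: Extraction ring's place: a foam insert like the others (96 x 96 x 64 mm, in the case), with the smallest of the three shallow round cut-outs: 54 mm in diameter, 7 mm deep, blue bottom. Origin: centre of the insert's underside, the cut-out's floor at z = +57 mm, foam top at +64 mm; x, y along its sides.
- nest_body: Die body's place: a foam insert like the others (96 x 96 x 64 mm, in the case), with the middle-sized shallow round cut-out: 65 mm in diameter, 7 mm deep, blue bottom. Origin: centre of the insert's underside, the cut-out's floor at z = +57 mm, foam top at +64 mm; x, y along its sides.
- nest_base: Die base's place: a foam insert like the others (96 x 96 x 64 mm, in the case), with the largest shallow round cut-out: 76 mm in diameter, 7 mm deep, blue bottom; the nozzle passes above the foam. Origin: centre of the insert's underside, the cut-out's floor at z = +57 mm, foam top at +64 mm; x, y along its sides.
- mortar: Bystander between case and die, to be left alone: a white mortar 68 mm across, 30 mm high, with a pestle leaning in it up to 56 mm. Loose. Origin: centre of its underside.
- jar: Bystander between case and die, to be left alone: an amber jar with a white cap, 54 mm in diameter, 75 mm high. Loose. Origin: centre of its underside.
Things that resemble listed ones, but are neither listed nor needed, are in the scene too. What is shaped like the die_body but yellow is not meant.

How it is judged:
On the way, in this order (a step that is already met when the one before it is completed fails the run):
1. the plunger is released, seated in its own cut-out (horizontal distance between die_plunger and nest_plunger below 0.01 m and z of die_plunger in the frame of nest_plunger between 0.06 and 0.068 m and angle between die_plunger's own z axis and vertical below 0.12 rad and contact force between die_plunger and the fingers below 0.05 N and linear speed of die_plunger below 0.03 m/s), for 0.2 s.
2. the extraction ring is released, seated in its own cut-out (horizontal distance between die_ring and nest_ring below 0.01 m and z of die_ring in the frame of nest_ring between 0.053 and 0.061 m and angle between die_ring's own z axis and vertical below 0.12 rad and contact force between die_ring and the fingers below 0.05 N and linear speed of die_ring below 0.03 m/s), for 0.2 s.
3. the die body is released, seated in its own cut-out (horizontal distance between die_body and nest_body below 0.01 m and z of die_body in the frame of nest_body between 0.053 and 0.061 m and angle between die_body's own z axis and vertical below 0.12 rad and contact force between die_body and the fingers below 0.05 N and linear speed of die_body below 0.03 m/s), for 0.2 s.
4. the die base is released, seated in its own cut-out (horizontal distance between die_base and nest_base below 0.01 m and z of die_base in the frame of nest_base between 0.053 and 0.061 m and angle between die_base's own z axis and vertical below 0.12 rad and contact force between die_base and the fingers below 0.05 N and linear speed of die_base below 0.03 m/s), for 0.2 s.
At the end, for the whole second after the job is handed in: Plunger, extraction ring, body and base each stand upright (within 0.12 rad), released and at rest, in their own foam insert: centre within 10 mm of the insert's, the plunger's head resting on the foam's top and the others on the floor of their cut-outs (within 4 mm of that height) (all of step 1 and all of step 2 and all of step 3 and all of step 4); the robot touches nothing.
It fails at once if a piece of the die is dropped (falls free faster than 0.6 m/s) ((linear speed of die_plunger above 0.6 m/s and contact force between die_plunger and the fingers below 0.01 N) or (linear speed of die_ring above 0.6 m/s and contact force between die_ring and the fingers below 0.01 N) or (linear speed of die_body above 0.6 m/s and contact force between die_body and the fingers below 0.01 N) or (linear speed of die_base above 0.6 m/s and contact force between die_base and the fingers below 0.01 N)).
It fails at once if a piece of the die is tipped over (angle between any of die_plunger, die_ring, die_body, die_base's own z axis and vertical above 0.7 rad).
It fails at once if the mortar is pushed about or knocked over (distance of mortar from where it was at the start of the episode above 0.02 m or angle between mortar's own z axis and vertical above 0.3 rad).
It fails at once if the jar is pushed about or knocked over (distance of jar from where it was at the start of the episode above 0.02 m or angle between jar's own z axis and vertical above 0.3 rad).
It also fails if it takes over 122 s, if anything falls off the work surface, if the arm or the gripper's body presses on something with over 40 N, if the wrist force passes 120 N, or if a joint passes its speed limit or range.

### The arm

A 6-joint arm with a two-finger parallel gripper is mounted at the origin on the work surface. World frame = base frame: x ahead of the robot, y to its left, z up, the work surface at z = 0. Lengths are in m, angles in rad, forces in N, time in s.
With the tool pointing down it reaches from about 0.35 to 0.975 m from the base axis. Payload 7.1 kg.
Tool frame: the origin (TCP) lies midway between the tips of the shut fingers; the grasp point (between the pads) lies 19 mm behind it; z points along the fingers, x is the direction in which the jaws open and shut, and the axes are right-handed (so a half turn about z gives the same grasp; the last joint's range is limited). The gripper opens to 88 mm and grips with 3 to 60 N. Pads are 20 mm wide; open, the fingers measure 115 mm over their backs; the gripper's body (75 mm by 178 mm) begins 61 mm behind the grasp point.
Start: joints at [-1.2, 0.423, 1.63, -0, 1.089, -0.019], TCP at [0.238, -0.578, 0.183] pointing down, gripper open.
Joint ranges: [-3, 3], [-0.9, 2.11], [0.09, 2.58], [-1.31, 4.45], [0.11, 2.69], [-2.54, 2.54]. Speed limits (rad/s): [2.39, 2.39, 3.01, 3.14, 3.14, 3.14].

### API

Orientations are given as a unit quaternion [w, x, y, z].
In Python, from station import move_pose, movel, movej, command_gripper, wait, inverse_kinematics, read_camera, camera_info, MotionError, job_done, get_time, get_joint_pos, get_qvel, get_effort, get_tcp_pos, get_ee_rot, get_ft_force, get_ft_torque, get_grip_width gives the robot as it stands. Calls block until the motion is done:
- move_pose(position, orientation): joint-space move of the TCP to a pose.
- movel(position, frame=None, v=0.15, until_force=None): straight line of the TCP; frame=None keeps the orientation; v is the mean speed in m/s. With until_force (N) it stops when the force on the tool has changed by that much, and returns True; else False.
- movej(angles): joint-space move.
- command_gripper(opening): opening from 0.0 (shut) to 1.0 (fully open); the grip force is fixed at half the most; returns when the fingers have stopped.
- wait(seconds).
- inverse_kinematics(position, orientation): joint angles nearest the present ones, or None.
- read_camera(name): name is "side" or "top" or "wrist"; returns the picture (384x512x3 uint8, red, green, blue); there is no depth.
- camera_info(name): a dict with "intrinsics" (3x3 intrinsics, pixels), "T" (4x4, takes a point from camera to world coordinates); the wrist camera has in their place "tool_from_camera" (4x4, takes a point from camera to tool coordinates, whose origin is the TCP and whose axes are the tool frame's). Camera axes: x right, y up, looking along -z (the intrinsics and any distortion apply to the point x, -y, -z); pixel columns grow to the right and rows downward; lengths in m; the calibration is good to about 2 mm. A picture is of the moment at which its call begins: read the wrist's pose just before it. camera_info takes no time and is no camera call.
A pose or a line that the arm cannot do raises MotionError and nothing moves.
- job_done(): hands the job in, once; it reports no verdict.
Readings, each from a call of its own:
- get_time(): time.
- get_joint_pos(): joint angles.
- get_qvel(): joint speeds.
- get_effort(): joint torques, N m.
- get_tcp_pos(): TCP position.
- get_ee_rot(): TCP orientation.
- get_ft_force(): force on the tool from outside, world axes, zero at the start.
- get_ft_torque(): the same for the moment, N m.
- get_grip_width(): opening from 0.0 (shut) to 1.0 (fully open).
Only numpy, scipy, OpenCV 4.12 (cv2) and the standard library are available. Lean on these libraries where they do the work, as an engineer would, in place of code of your own. Each camera call takes 0.05 s, during which the arm holds its last target.

## Working session

There is one attempt and no reset: what is moved stays moved. The work goes in short steps, each a Python script; the robot and the scene stay as the last script left them, time stands still between calls to the robot, and variables do not carry over. Pictures are saved under pics/ and viewed, and the job is handed in when it is done.

```bash
ls; mkdir -p pics
python3 - <<'E'
from station import *
import cv2,numpy as np
np.set_printoptions(precision=4,suppress=True)
for n in ("side","top","wrist"):
    im=read_camera(n); cv2.imwrite(f"pics/{n}0.png",im[:,:,::-1]); print(n,camera_info(n))
print(get_time(),get_tcp_pos(),get_ee_rot(),get_grip_width())
E
```

```text
pics
side {'intrinsics': array([[393.1057,   0.    , 253.9546],
       [  0.    , 393.1057, 195.7185],
       [  0.    ,   0.    ,   1.    ]]), 'T': array([[ 0.9808,  0.1254, -0.1495,  0.424 ],
       [-0.195 ,  0.6439, -0.7398, -0.606 ],
       [ 0.0035,  0.7548,  0.656 ,  0.5956],
       [ 0.    ,  0.    ,  0.    ,  1.    ]])}
top {'intrinsics': array([[432.7027,   0.    , 256.1951],
       [  0.    , 432.7027, 185.1125],
       [  0.    ,   0.    ,   1.    ]]), 'T': array([[-0.0129,  0.9845, -0.1752,  0.3859],
       [-0.9998, -0.0106,  0.0139, -0.0256],
       [ 0.0118,  0.1753,  0.9844,  1.011 ],
       [ 0.    ,  0.    ,  0.    ,  1.    ]])}
wrist {'intrinsics': array([[280.294 ,   0.    , 255.0913],
       [  0.    , 280.294 , 189.6901],
       [  0.    ,   0.    ,   1.    ]]), 'tool_from_camera': array([[ 1.    , -0.0001, -0.0006,  0.0011],
       [-0.0002, -0.9704, -0.2416, -0.0658],
       [-0.0006,  0.2416, -0.9704, -0.2026],
       [ 0.    ,  0.    ,  0.    ,  1.    ]])}
0.15 [ 0.2373 -0.5777  0.1826] [-0.0003  0.8307 -0.5568 -0.0004] 0.9956737344597733
```

View pics/top0.png

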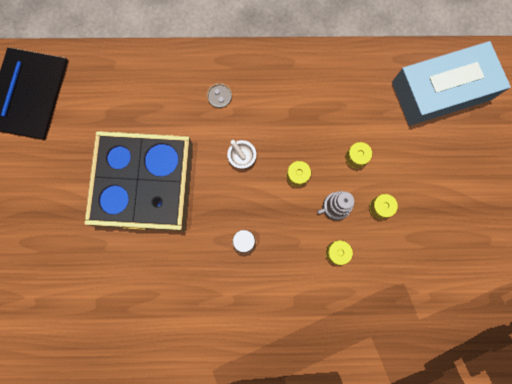

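View pics/side0.png

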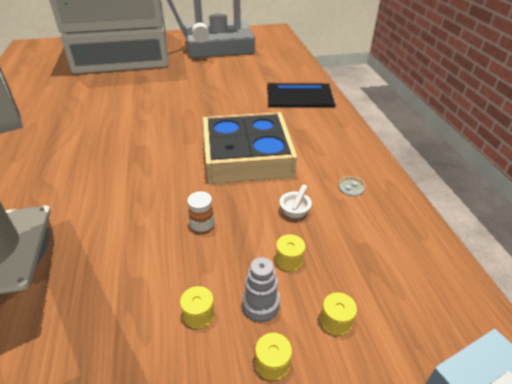

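Top view: the case is at the left, with blue cut-outs small (119,157)=ring, largest (162,160)=base, middle (113,199)=body, and the dark hole (157,202)=plunger. The grey stack is at about (340,204) with its head at (345,201) and its nozzle pointing left at (321,212). It is ringed by yellow look-alike cylinders at (299,173), (360,154), (385,206) and (340,253), which don't fit because they are yellow. The mortar is at (241,154) and the jar at (243,241).

```bash
cat > h.py <<'E'
from station import *
import cv2,numpy as np
from scipy.spatial.transform import Rotation as R
np.set_printoptions(precision=4,suppress=True)
def q2R(q): return R.from_quat([q[1],q[2],q[3],q[0]]).as_matrix()
def yawq(a):
    # tool down, tool x axis at world angle a
    m=np.array([[np.cos(a),np.sin(a),0],[np.sin(a),-np.cos(a),0],[0,0,-1]]).reshape(3,3)
    q=R.from_matrix(m).as_quat(); return [q[3],q[0],q[1],q[2]]
def camT(name):
    i=camera_info(name)
    if name!='wrist': return i['intrinsics'],i['T']
    T=np.eye(4);T[:3,:3]=q2R(get_ee_rot());T[:3,3]=get_tcp_pos()
    return i['intrinsics'],T@i['tool_from_camera']
def ray(K,T,px,z):
    px=np.atleast_2d(np.asarray(px,float))
    d=np.c_[(px[:,0]-K[0,2])/K[0,0],-(px[:,1]-K[1,2])/K[1,1],-np.ones(len(px))]@T[:3,:3].T
    return T[:3,3]+d*((z-T[2,3])/d[:,2])[:,None]
def proj(K,T,P):
    p=(np.atleast_2d(P)-T[:3,3])@T[:3,:3]; 
    return np.c_[K[0,2]+K[0,0]*p[:,0]/-p[:,2],K[1,2]-K[1,1]*p[:,1]/-p[:,2]]
def blobs(mask,minA=30):
    cs,_=cv2.findContours(mask.astype(np.uint8),cv2.RETR_EXTERNAL,cv2.CHAIN_APPROX_NONE)
    return [c[:,0,:] for c in cs if cv2.contourArea(c)>minA]
def circ(P): # circle fit xy
    A=np.c_[2*P[:,:2],np.ones(len(P))];b=(P[:,:2]**2).sum(1)
    s=np.linalg.lstsq(A,b,rcond=None)[0];return s[:2],np.sqrt(s[2]+s[0]**2+s[1]**2)
def blue(im):
    h=cv2.cvtColor(im,cv2.COLOR_RGB2HSV);return (h[...,0]>105)&(h[...,0]<130)&(h[...,1]>150)&(h[...,2]>90)
E
python3 - <<'E'
from h import *
im=cv2.imread('pics/top0.png')[:,:,::-1].copy();K,T=camT('top')
for c in blobs(blue(im)):
    P=ray(K,T,c,0.057);print(c.mean(0),circ(P))
print('hole',ray(K,T,[157,202],.064),'head',ray(K,T,[345,201],.110),'nozz',ray(K,T,[[321,212]],.016))
print('foam corners',ray(K,T,[[99,139],[187,140],[181,225],[90,223]],.062))
Y=cv2.cvtColor(im,cv2.COLOR_RGB2HSV);
for c in blobs((Y[...,0]>25)&(Y[...,0]<35)&(Y[...,1]>200),150):
    print('yellow',c.mean(0),ray(K,T,c,.046).mean(0))
print('jar',ray(K,T,[243.5,241],.075),'mortar',ray(K,T,[241,155],.03))
S=cv2.imread('pics/side0.png')
a=cv2.resize(im[150:260,280:410,::-1],None,fx=4,fy=4,interpolation=2);b=cv2.resize(S[240:370,190:370],None,fx=3.3,fy=3.3,interpolation=2)
cv2.imwrite('pics/c0.png',a);cv2.imwrite('pics/c1.png',b)
cv2.imwrite('pics/c2.png',cv2.resize(im[125:235,80:200,::-1],None,fx=5,fy=5,interpolation=2))
E
```

```text
[113.6582 199.3038] (array([0.5271, 0.2775]), np.float64(0.030733106770757586))
[118.4219 157.1094] (array([0.623 , 0.2711]), np.float64(0.025297250102128726))
[160.9889 159.8444] (array([0.6164, 0.1749]), np.float64(0.036247299835214145))
[10.4248 88.2389] (array([0.7907, 0.5288]), np.float64(0.04085464916165001))
hole [[0.519  0.1799 0.064 ]] head [[ 0.5102 -0.225   0.11  ]] nozz [[ 0.4981 -0.1889  0.016 ]]
foam corners [[0.6644 0.315  0.062 ]
 [0.6602 0.1164 0.062 ]
 [0.4679 0.1266 0.062 ]
 [0.4746 0.3249 0.062 ]]
jar [[ 0.4308 -0.01    0.075 ]] mortar [[ 0.6321 -0.005   0.03  ]]
```

View pics/c0.png

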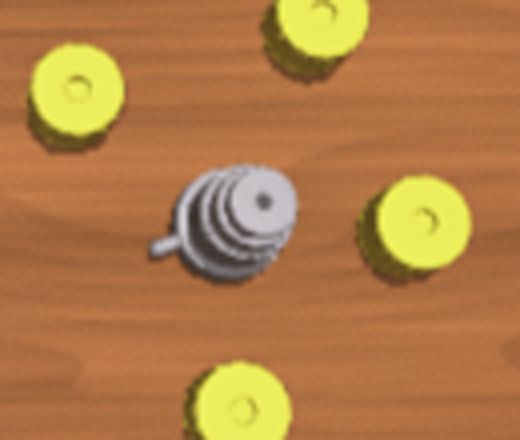

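View pics/c2.png

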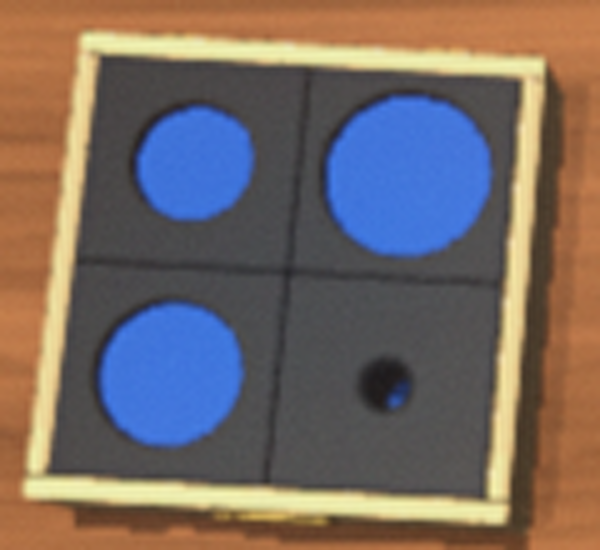

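Run:
```python
from h import *
p=get_tcp_pos(); 
move_pose([0.51-0.0,-0.225,0.25],yawq(0))
K,T=camT('wrist');im=read_camera('wrist');cv2.imwrite('pics/w1.png',im[:,:,::-1]);np.savez('w1.npz',K=K,T=T)
move_pose([0.571,0.226,0.22],yawq(0))
K,T=camT('wrist');im=read_camera('wrist');cv2.imwrite('pics/w2.png',im[:,:,::-1]);np.savez('w2.npz',K=K,T=T)
print(get_time())
C=[]
for c in blobs(blue(im),300):
    P=ray(K,T,c,0.057);print(c.mean(0),circ(P))
```

```text
3.5667
[288.513  206.2597] (array([0.6177, 0.1739]), np.float64(0.03691168880854941))
[295.8051 134.6271] (array([0.6241, 0.2704]), np.float64(0.02606559071184116))
[220.6713 129.2378] (array([0.5281, 0.2772]), np.float64(0.031352677674828))
```

View pics/w1.png

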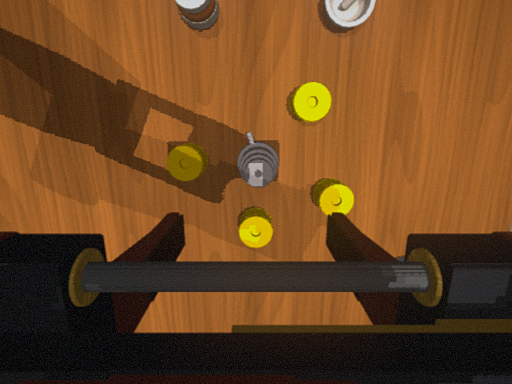

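View pics/w2.png

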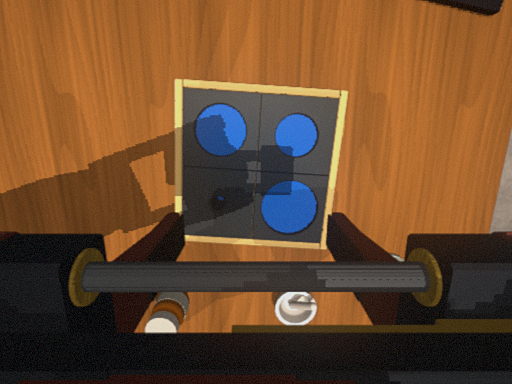

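Top crop: the grey stack's head is centred at about (346,200) in the full image. The wrist view shows the stack at (258,170) with its nozzle at (250,137), pointing up towards the case. Wrist and top views agree on the nests to about 1.3 mm. Next I'll measure the head more precisely.

Run:
```python
from h import *
im=cv2.imread('pics/top0.png');K,T=camT('top')
w=cv2.imread('pics/w1.png');d=np.load('w1.npz')
s=cv2.imread('pics/side0.png')
cv2.imwrite('pics/d0.png',np.hstack([cv2.resize(im[180:225,315:365],(400,360),interpolation=cv2.INTER_CUBIC),cv2.resize(w[130:190,230:290],(360,360),interpolation=cv2.INTER_CUBIC)]))
cv2.imwrite('pics/d1.png',cv2.resize(s[250:330,225:300],None,fx=6,fy=6,interpolation=cv2.INTER_CUBIC))
print('top dimple',ray(K,T,[346.0,200.5],.11),'wrist',ray(d['K'],d['T'],[258.5,174],.11))
```

```text
top dimple [[ 0.5112 -0.2272  0.11  ]] wrist [[ 0.5146 -0.2265  0.11  ]]
```

View pics/d0.png

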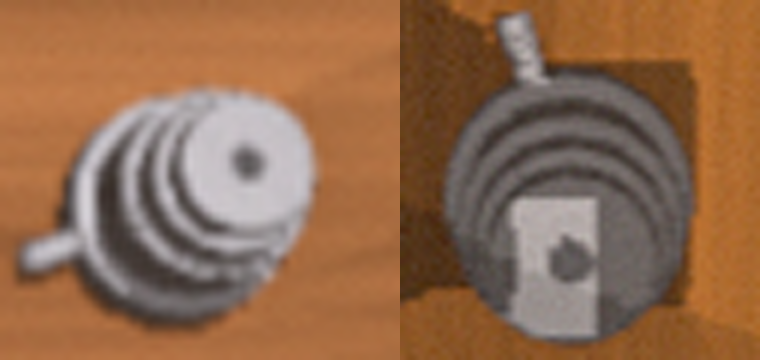

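View pics/d1.png

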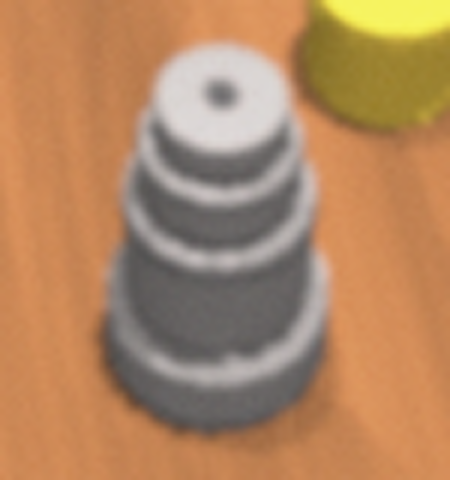

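Run:
```python
from h import *
K,T=camT('top');d=np.load('w1.npz');S=camT('side')
print(ray(K,T,[345.6,199.8],.11),ray(d['K'],d['T'],[257.9,172.9],.11),ray(*S,[261.2,265.4],.11))
n=ray(K,T,[[ (22+60)/2/8+315, 262/8+180]],.016)
print('nozzle tip',n, ray(d['K'],d['T'],[[230+113/6,130+18/6]],.016))
# blue from side
im=cv2.imread('pics/side0.png')[:,:,::-1].copy()
for c in blobs(blue(im)): print(c.mean(0),circ(ray(*S,c,.057)))
```

```text
[[ 0.5127 -0.2264  0.11  ]] [[ 0.5138 -0.2251  0.11  ]] [[ 0.5134 -0.2235  0.11  ]]
nozzle tip [[ 0.4964 -0.1868  0.016 ]] [[ 0.5008 -0.1808  0.016 ]]
[268.5    144.6364] (array([0.6193, 0.1829]), np.float64(0.033906937877390915))
[225.7843 126.6667] (array([0.5287, 0.2863]), np.float64(0.028262130340123363))
[262.525 124.2  ] (array([0.6256, 0.2802]), np.float64(0.02235806049066713))
[299.   86.5] (array([0.7823, 0.4764]), np.float64(0.03941371372268371))
```

```bash
cat >> h.py <<'E'
YAW=0.34
STK=np.array([.5133,-.225])
NEST=dict(plunger=(.5211,.1810),ring=(.6236,.2708),body=(.5276,.2773),base=(.6171,.1744))
def pick(under,off,xy=None,up=0.17,w=1.0):
    xy=STK if xy is None else xy; q=yawq(YAW)
    move_pose([*xy,max(under+off+0.06,.17)],q)
    movel([*xy,under+off],v=.08)
    f0=np.array(get_ft_force());command_gripper(0.0);print('t',get_time(),'grip',get_grip_width()*88,'tcp',np.array(get_tcp_pos()))
    movel([*xy,under+off+.02],v=.04);print('lifted F',np.array(get_ft_force())-f0,'grip',get_grip_width()*88)
    movel([*xy,up],v=.1)
E
python3 - <<'E'
from h import *
pick(.094,.003,up=.19)
print(get_time(),get_tcp_pos())
im=read_camera('wrist');cv2.imwrite('pics/w3.png',im[:,:,::-1])
im=read_camera('side');cv2.imwrite('pics/s3.png',im[:,:,::-1])
E
```

```text
t 7.65 grip 0.4086533424087324 tcp [ 0.5133 -0.225   0.097 ]
lifted F [-0.4906 -0.7974 -0.2484] grip 0.561611485282918
9.1833 [ 0.5129 -0.2248  0.1895]
```

View pics/w3.png

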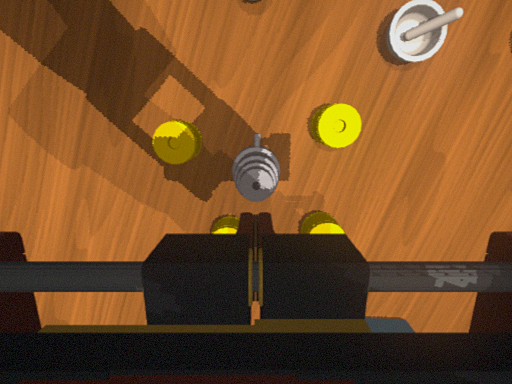

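View pics/s3.png

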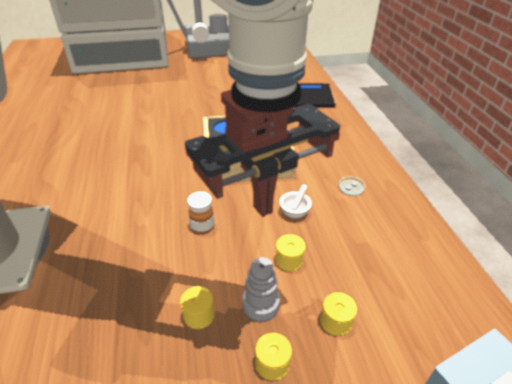

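The grip missed: width is 0 and there is no load. The wrist image shows the stack intact at (256,175), and the side image shows the empty fingertips at (264,212). I'll check the geometry.

Run:
```python
from h import *
p=np.array(get_tcp_pos());print(p,get_ee_rot())
for n in ('side','top'):print(n,proj(*camT(n),p))
K,T=camT('wrist');print('wrist tcp px',proj(K,T,p),'head px expected',proj(K,T,[.5133,-.225,.11]))
im=read_camera('top');cv2.imwrite('pics/t4.png',im[:,:,::-1])
w=cv2.imread('pics/w3.png');cv2.imwrite('pics/w4.png',cv2.resize(w[110:260,180:340],None,fx=4,fy=4))
s=cv2.imread('pics/s3.png');cv2.imwrite('pics/s4.png',cv2.resize(s[160:330,180:340],None,fx=3.5,fy=3.5))
```

```text
[ 0.5127 -0.2248  0.1891] [-0.0005  0.9856  0.1692 -0.0007]
side [[261.815  230.8012]]
top [[353.581 193.97 ]]
wrist tcp px [[254.6863 207.5347]] head px expected [[255.3326 184.703 ]]
```

View pics/w4.png

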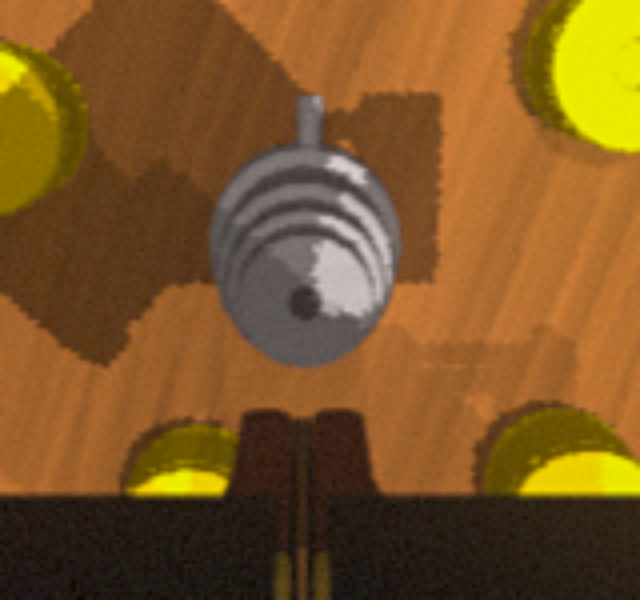

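View pics/s4.png

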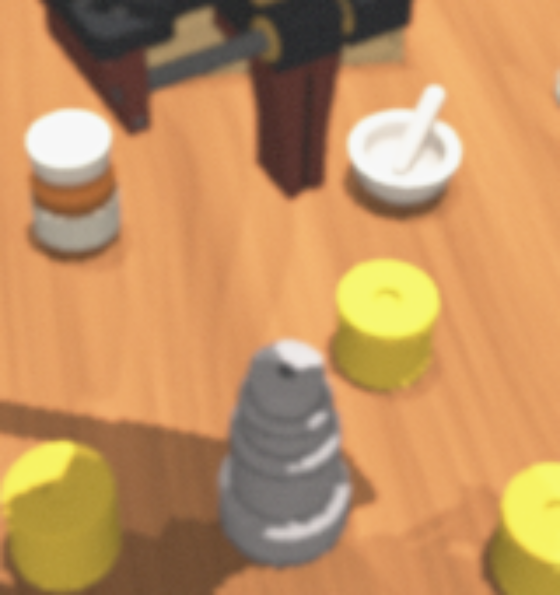

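View pics/t4.png

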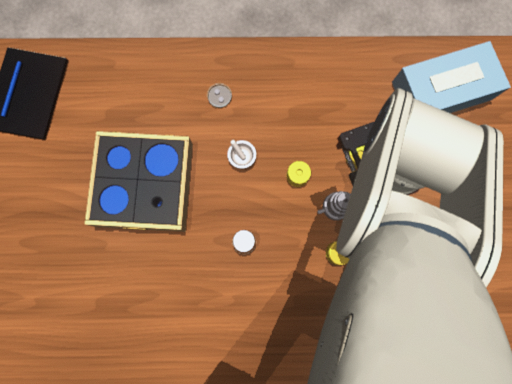

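Run:
```python
from h import *
p=np.array(get_tcp_pos());Rm=q2R(get_ee_rot())
K,T=camT('wrist')
for dz in (0,-.01,-.02,-.03,-.04):
  for c in ([0,.01,dz],[.0135,.01,dz],[-.0135,.01,dz],[-.0135,-.01,dz]):
    P=p+Rm@np.array(c);print(c,'side',proj(*camT('side'),P)[0],'wrist',proj(K,T,P)[0])
```

```text
[0, 0.01, 0] side [265.5617 235.1996] wrist [254.6878 220.0068]
[0.0135, 0.01, 0] side [273.5883 231.688 ] wrist [272.3208 220.012 ]
[-0.0135, 0.01, 0] side [257.3822 238.7781] wrist [237.0553 220.0015]
[-0.0135, -0.01, 0] side [250.171  229.8867] wrist [236.6452 194.7697]
[0, 0.01, -0.01] side [265.7367 230.2685] wrist [254.6653 224.7519]
[0.0135, 0.01, -0.01] side [273.8566 226.762 ] wrist [273.1333 224.7575]
[-0.0135, 0.01, -0.01] side [257.4601 233.8427] wrist [236.1978 224.7464]
[-0.0135, -0.01, -0.01] side [250.1621 224.9612] wrist [235.7472 198.4056]
[0, 0.01, -0.02] side [265.9158 225.2182] wrist [254.6406 229.9688]
[0.0135, 0.01, -0.02] side [274.1314 221.718 ] wrist [274.0267 229.9747]
[-0.0135, 0.01, -0.02] side [257.5399 228.7867] wrist [235.2551 229.9629]
[-0.0135, -0.01, -0.02] side [250.153  219.9181] wrist [234.7575 202.4121]
[0, 0.01, -0.03] side [266.0994 220.0441] wrist [254.6133 235.7315]
[0.0135, 0.01, -0.03] side [274.4128 216.5516] wrist [275.0135 235.7378]
[-0.0135, 0.01, -0.03] side [257.6217 223.6056] wrist [234.2137 235.7252]
[-0.0135, -0.01, -0.03] side [250.1436 214.7533] wrist [233.6616 206.8489]
[0, 0.01, -0.04] side [266.2875 214.7417] wrist [254.583  242.1304]
[0.0135, 0.01, -0.04] side [274.7011 211.2583] wrist [276.1092 242.1371]
[-0.0135, 0.01, -0.04] side [257.7055 218.2947] wrist [233.0574 242.1237]
[-0.0135, -0.01, -0.04] side [250.134  209.4622] wrist [232.4412 211.7895]
```

The finger tips look about 40 mm behind the reported TCP in both the side and wrist views. I'll check this by gently touching bare bench with the fingers shut.

Run:
```python
from h import *
q=yawq(YAW)
move_pose([.45,-.12,.12],q)
r=movel([.45,-.12,.01],v=.04,until_force=3)
print(r,get_tcp_pos(),get_ft_force())
if not r:
    try:
        r=movel([.45,-.12,-.05],v=.03,until_force=3);print(r,get_tcp_pos(),get_ft_force())
    except MotionError as e: print(e)
im=read_camera('side');cv2.imwrite('pics/s5.png',im[:,:,::-1])
print(get_time())
```

```text
False [ 0.4501 -0.12    0.0101] [ 0.0695 -0.5495 -0.0395]
True [ 0.4499 -0.12   -0.0392] [-0.8545  1.0133  7.5483]
14.3667
```

View pics/s5.png

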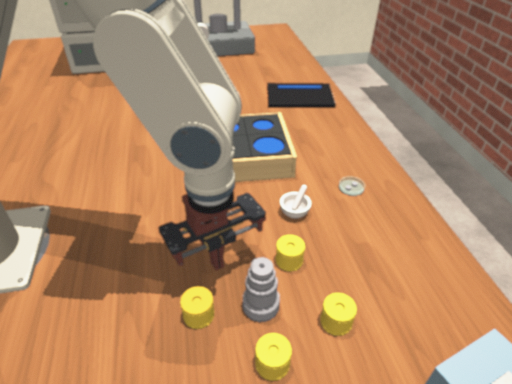

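Confirmed: the fingertips touch the bench at TCP z = −0.039, so the real tips sit about 39 mm behind the reported TCP and I'll compensate for that. I'll also check how low the gripper body hangs relative to the tips.

Run:
```python
from h import *
K,T=camT('wrist')
p=np.array([ 0.5127,-0.2248,0.1891]);Rm=q2R(yawq(YAW))
print('target side px 220,197')
for dz in (-.06,-.08,-.1,-.12):
  print(dz,[proj(*camT('side'),p+Rm@np.array([-.089,y,dz]))[0] for y in (.0375,0,-.0375)])
movel([.45,-.12,.15],v=.15)
print(get_ft_force(),get_time())
```

```text
target side px 220,197
-0.06 [array([215.0292, 242.9753]), array([201.5345, 223.5528]), array([189.3191, 205.9714])]
-0.08 [array([213.9571, 231.1846]), array([200.1445, 211.8284]), array([187.6757, 194.3554])]
-0.1 [array([212.8207, 218.6868]), array([198.6755, 199.438 ]), array([185.9437, 182.1124])]
-0.12 [array([211.6141, 205.4165]), array([197.1207, 186.3231]), array([184.1155, 169.1903])]
[ 0.2479 -0.9847  0.5798] 15.7833
```

```bash
cat >> h.py <<'E'
TIP=.0388
def pick(under,off,xy=None,up=0.17):
    xy=STK if xy is None else xy; q=yawq(YAW); z=under+off-TIP
    command_gripper(1.0)
    move_pose([*xy,z+.06],q)
    if movel([*xy,z],v=.06,until_force=6): print('EARLY CONTACT',get_tcp_pos())
    f0=np.array(get_ft_force());command_gripper(0.0);print('t',get_time(),'grip mm',get_grip_width()*88,'tcp',np.array(get_tcp_pos()))
    movel([*xy,z+.02],v=.04);print('lifted F',np.array(get_ft_force())-f0,'grip',get_grip_width()*88)
    movel([*xy,up-TIP],v=.1)
E
python3 - <<'E'
from h import *
pick(.094,.003,up=.19)
print(get_time(),get_tcp_pos())
im=read_camera('wrist');cv2.imwrite('pics/w6.png',im[:,:,::-1])
im=read_camera('side');cv2.imwrite('pics/s6.png',im[:,:,::-1])
E
```

```text
t 19.75 grip mm 35.23367482339907 tcp [ 0.5133 -0.225   0.0582]
lifted F [-1.4364 -0.0779 -2.1433] grip 35.661433141609265
21.2833 [ 0.5129 -0.2248  0.1507]
```

View pics/w6.png

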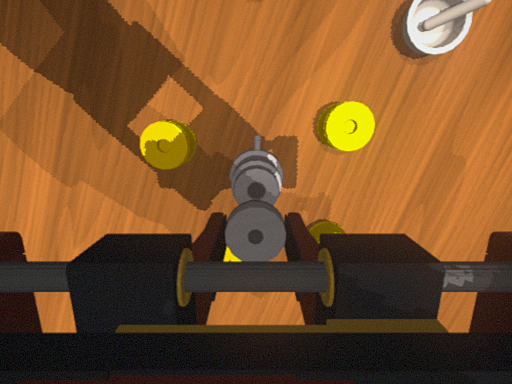

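View pics/s6.png

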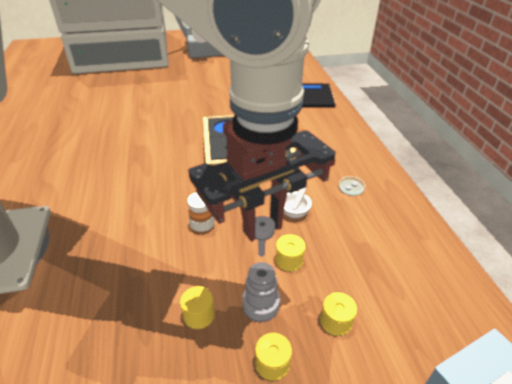

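Plunger gripped (35 mm, −2 N); its head is at (256,237) in the wrist view with the rod hanging straight, and the ring's hole is at (257,190).

```bash
cat >> h.py <<'E'
def inhand(px,ztool):
    i=camera_info('wrist');return ray(i['intrinsics'],i['tool_from_camera'],px,ztool)[0]
def carry(name,under,off,grasp_off=(0,0),hi=.19,dz_nest=.057,f=4):
    # grasp_off: world xy of piece centre relative to tcp
    x,y=np.array(NEST[name])-np.array(grasp_off); c=get_tcp_pos()
    movel([x,y,hi-TIP],v=.17)
    zt=dz_nest+off-TIP
    movel([x,y,zt+.012],v=.1); 
    r=movel([x,y,zt-.004],v=.02,until_force=f)
    print('contact',r,'tip-offset height err mm',1e3*(get_tcp_pos()[2]-zt),get_tcp_pos(),'F',get_ft_force())
def release(hi=.19):
    p=np.array(get_tcp_pos())
    command_gripper(1.0);print('t',get_time(),'moved',1e3*(np.array(get_tcp_pos())-p),'w',get_grip_width()*88)
    p=np.array(get_tcp_pos());movel([p[0],p[1],hi-TIP],v=.12)
E
python3 - <<'E'
from h import *
print(inhand([255.8,236.5],-.0518))
K,T=camT('wrist');print(ray(K,T,[257,190],.094))
E
```

```text
[ 0.0007  0.0011 -0.0518]
[[ 0.5148 -0.2244  0.094 ]]
```

```bash
python3 - <<'E'
import re
s=open('h.py').read()
s=s.replace("movel([x,y,zt+.012],v=.1); ","""
    if movel([x,y,zt+.012],v=.07,until_force=5): print('EARLY CONTACT',get_tcp_pos(),zt); return""")
open('h.py','w').write(s)
E
python3 - <<'E'
from h import *
carry('plunger',.094,.003,grasp_off=(.001,-.0008),dz_nest=.064,f=3)
print(get_time())
im=read_camera('wrist');cv2.imwrite('pics/w7.png',im[:,:,::-1])
im=read_camera('side');cv2.imwrite('pics/s7.png',im[:,:,::-1])
E
```

```text
contact True tip-offset height err mm -0.3164021444597709 [0.52   0.1818 0.0279] F [ 0.7285 -0.4369  2.6511]
26.2667
```

View pics/w7.png

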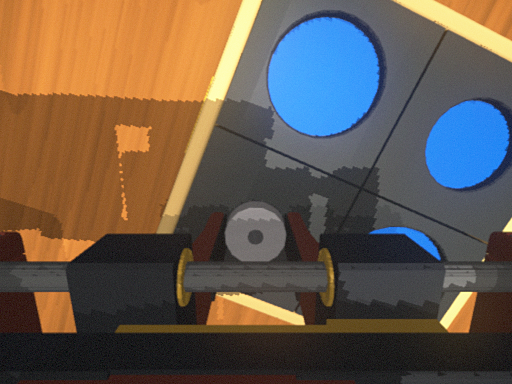

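View pics/s7.png

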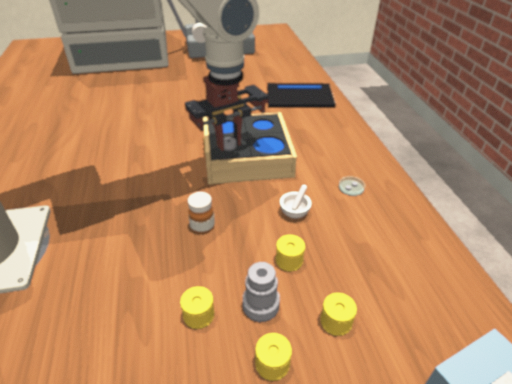

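Contact came within 0.3 mm of the expected seat height, with the head at (256,236) in the plunger nest. Releasing, then taking the ring.

Run:
```python
from h import *
release(.15)
im=read_camera('wrist');cv2.imwrite('pics/w8.png',im[:,:,::-1]);K,T=camT('wrist');np.savez('w8.npz',K=K,T=T)
pick(.072,.0095,xy=(.514,-.2247),up=.17)
im=read_camera('wrist');cv2.imwrite('pics/w9.png',im[:,:,::-1]);K,T=camT('wrist');np.savez('w9.npz',K=K,T=T)
im=read_camera('top');cv2.imwrite('pics/t9.png',im[:,:,::-1])
print(get_time())
```

```text
t 27.3 moved [-0.6514 -0.2012 -0.2524] w 88.0980558662848
t 31.8417 grip mm 43.052069978551316 tcp [ 0.5139 -0.2247  0.0427]
lifted F [-0.1436 -0.478  -2.2018] grip 42.59322176384956
33.425
```

View pics/w8.png

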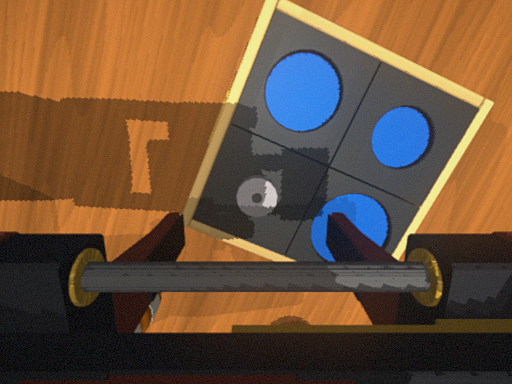

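View pics/w9.png

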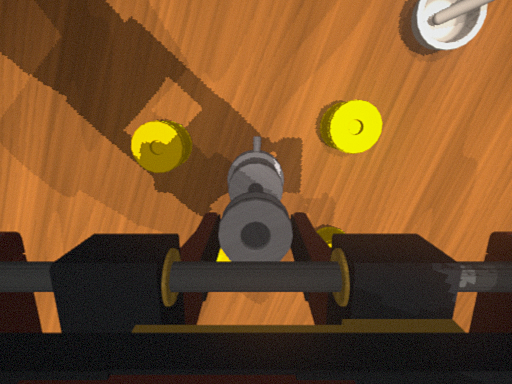

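View pics/t9.png

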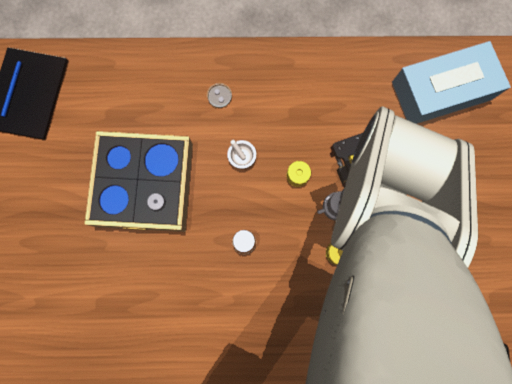

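The plunger stands in its hole at (257,197) in the wrist view and (156,202) from the top. The ring is gripped at about 43 mm, with its hole at (255,235) in hand and the body's bore at (256,189).

Run:
```python
from h import *
d=np.load('w8.npz');im=cv2.imread('pics/w8.png')[:,:,::-1].copy()
for c in blobs(blue(im),500): print(c.mean(0),circ(ray(d['K'],d['T'],c,.057)))
print('plunger',ray(d['K'],d['T'],[257,197],.08))
print(inhand([255,235],-.0513))
d=np.load('w9.npz');print('bore',ray(d['K'],d['T'],[256,189],.072))
a=Rm=q2R(yawq(YAW));o=inhand([255,235],-.0513);g=(Rm@[o[0],o[1],0])[:2];print(g)
carry('ring',.072,.0095,grasp_off=g,hi=.17)
print(get_time())
im=read_camera('wrist');cv2.imwrite('pics/w10.png',im[:,:,::-1])
```

```text
[344.6816 224.2397] (array([0.6182, 0.1755]), np.float64(0.03210994728859002))
[399.8606 136.7879] (array([0.625 , 0.2709]), np.float64(0.025902966689445566))
[302.214   91.3302] (array([0.5281, 0.2772]), np.float64(0.031793698679272474))
plunger [[0.5205 0.1818 0.08  ]]
[ 0.0003  0.0004 -0.0513]
bore [[ 0.5144 -0.224   0.072 ]]
[ 0.0004 -0.0002]
contact True tip-offset height err mm -0.046080145551678775 [0.623  0.271  0.0277] F [-0.2025 -0.2006  3.9562]
38.6167
```

View pics/w10.png

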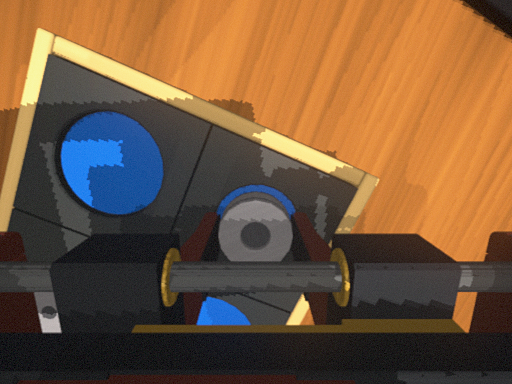

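The ring is in the cut-out, with a blue crescent visible around it at (256,190) and contact exactly at floor height. Releasing, then taking the body.

Run:
```python
from h import *
release(.15)
im=read_camera('wrist');cv2.imwrite('pics/w11.png',im[:,:,::-1]);
pick(.026,.012,xy=(.5143,-.2242),up=.15)
im=read_camera('wrist');cv2.imwrite('pics/w12.png',im[:,:,::-1]);K,T=camT('wrist');np.savez('w12.npz',K=K,T=T)
print(get_time())
```

```text
t 39.5083 moved [-0.8543 -0.4043 -0.8076] w 88.05403489400828
t 44.275 grip mm 51.577217509428394 tcp [ 0.5141 -0.2243 -0.0007]
lifted F [-1.2956  0.0216 -5.358 ] grip 52.0498742292919
46.0417
```

View pics/w11.png

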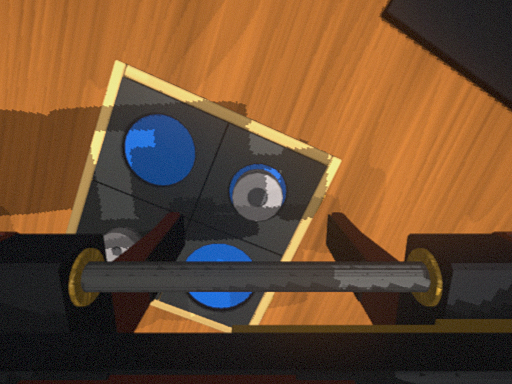

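View pics/w12.png

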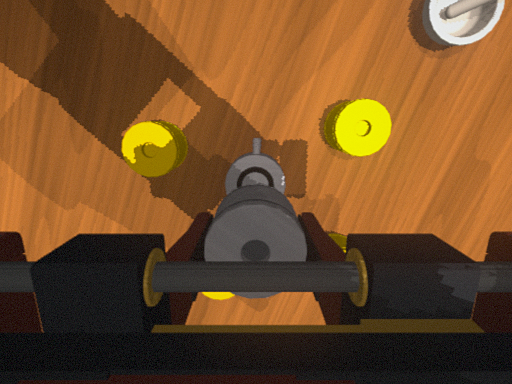

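The ring is seated at (257,193). The body is gripped at 52 mm with its bore at (255,251), and the base stays put with its boss at about (255,182) and its nozzle straight up at (257,145).

Run:
```python
from h import *
o=inhand([255.3,250.5],-.0728);g=(q2R(yawq(YAW))@[o[0],o[1],0])[:2];print(o,g)
carry('body',.026,.012,grasp_off=g,hi=.15)
print(get_time())
im=read_camera('wrist');cv2.imwrite('pics/w13.png',im[:,:,::-1])
d=np.load('w12.npz');w=cv2.imread('pics/w12.png');cv2.imwrite('pics/w12c.png',cv2.resize(w[120:220,200:310],None,fx=6,fy=6))
```

```text
[ 0.0004 -0.0004 -0.0728] [0.0003 0.0006]
contact True tip-offset height err mm -0.010899058907332115 [0.5273 0.2767 0.0302] F [ 0.2688 -0.3956  5.0892]
50.875
```

View pics/w13.png

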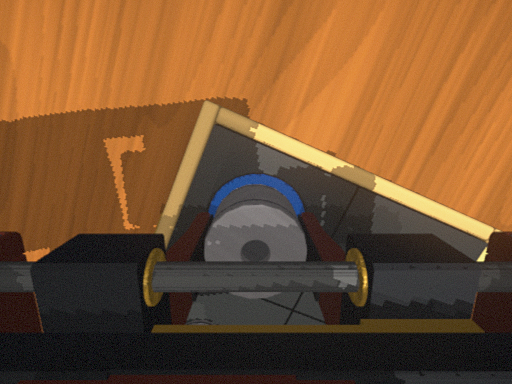

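View pics/w12c.png

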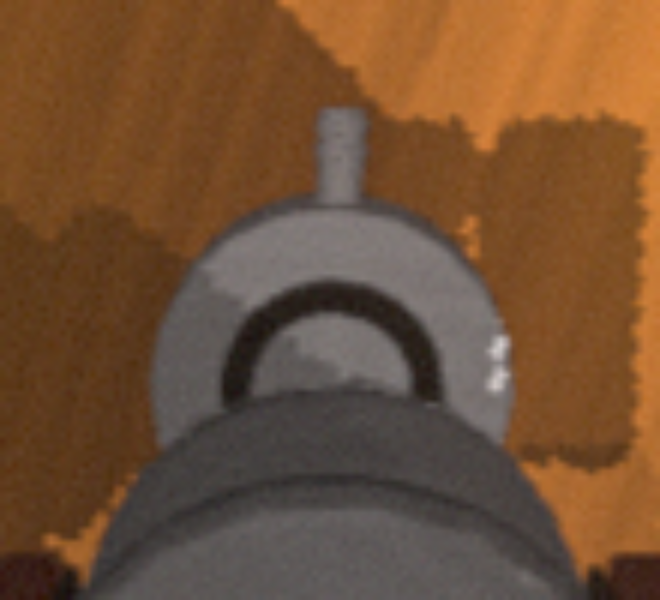

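The body is in its cut-out with a blue crescent at (256,185) and contact at floor height. The nozzle points straight along the tool's −y, so the jaws close across it. Releasing, then taking the base.

Run:
```python
from h import *
release(.15)
im=read_camera('wrist');cv2.imwrite('pics/w14.png',im[:,:,::-1]);
pick(.0,.0115,xy=(.5143,-.2242),up=.14)
im=read_camera('wrist');cv2.imwrite('pics/w15.png',im[:,:,::-1])
print(get_time())
```

```text
t 51.6583 moved [-1.4767 -0.7316 -1.1904] w 88.12659095197604
t 56.2583 grip mm 62.89172119498001 tcp [ 0.514  -0.2243 -0.0271]
lifted F [ 0.6631 -0.3757 -7.6005] grip 63.7356142852419
58.1917
```

View pics/w14.png

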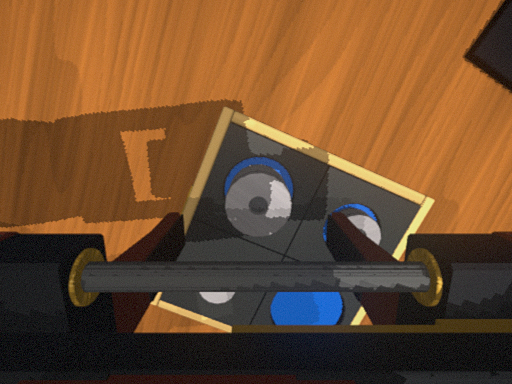

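View pics/w15.png

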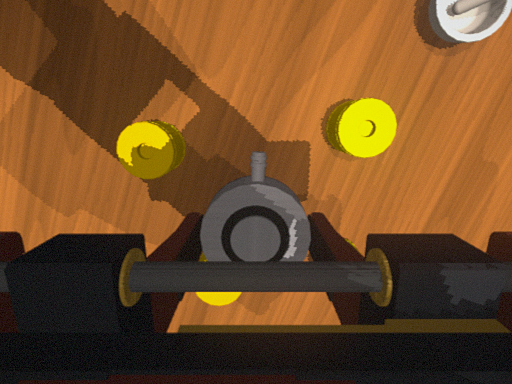

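Run:
```python
import cv2
w=cv2.imread('pics/w15.png');cv2.imwrite('pics/w15c.png',cv2.resize(w[170:270,195:315],None,fx=6,fy=6))
```

```text
(no output)
```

View pics/w15c.png

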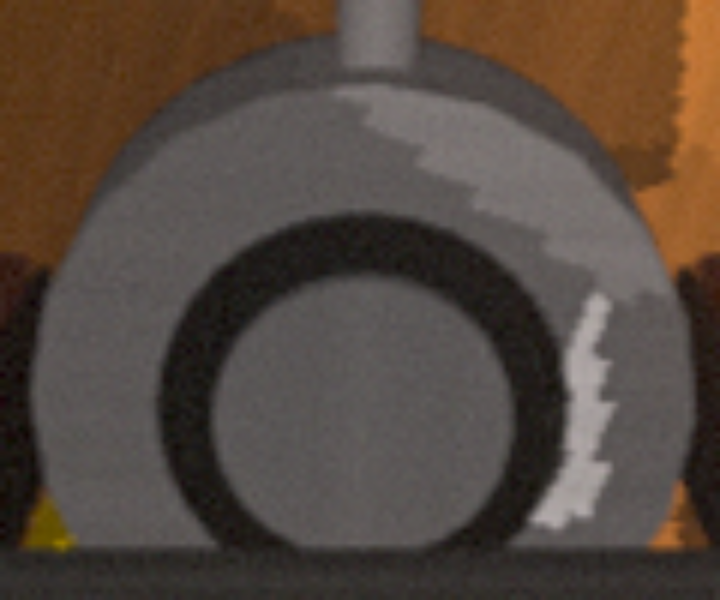

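Zoomed in, the boss centre is at about (255.5,239.8). Placing the base.

Run:
```python
from h import *
o=inhand([255.3,239.5],-.0563);g=(q2R(yawq(YAW))@[o[0],o[1],0])[:2];print(o,g)
NEST['base']=(.6173,.1746)
carry('base',.0,.0115,grasp_off=g,hi=.14)
print(get_time())
im=read_camera('wrist');cv2.imwrite('pics/w16.png',im[:,:,::-1])
im=read_camera('side');cv2.imwrite('pics/s16.png',im[:,:,::-1])
```

```text
[ 0.0004  0.0009 -0.0563] [ 0.0007 -0.0007]
contact True tip-offset height err mm -0.09751190906755192 [0.6165 0.1753 0.0296] F [0.6951 0.4723 4.9142]
62.3667
```

View pics/w16.png

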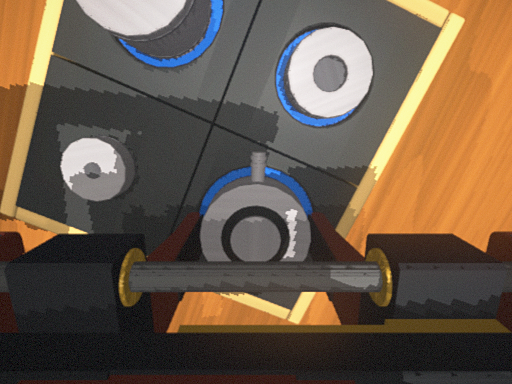

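View pics/s16.png

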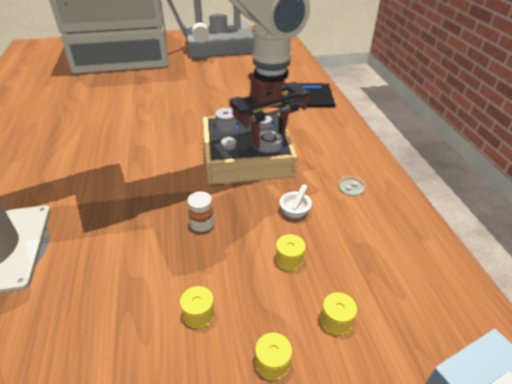

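The base is in its cut-out with contact at floor height, and the nozzle at (258,160) clears the foam. Releasing, backing off and checking from the top.

Run:
```python
from h import *
release(.20)
move_pose([.5,-.15,.25],yawq(0))
im=read_camera('top');cv2.imwrite('pics/t17.png',im[:,:,::-1]);cv2.imwrite('pics/t17c.png',cv2.resize(im[125:250,80:265,::-1],None,fx=4,fy=4,interpolation=cv2.INTER_CUBIC))
K,T=camT('top')
for n,z in (('plunger',.08),('ring',.079),('body',.103),('base',.086)): 
    p=proj(K,T,[*NEST[n],z])[0];print(n,p,'crop',(p+.5-[80,125])*4)
print(get_time(),get_ft_force())
```

```text
t 63.05 moved [-2.093  -0.5737 -1.7197] w 88.31763090985106
plunger [154.9151 200.0178] crop [301.6602 302.0712]
ring [115.5039 154.5317] crop [144.0157 120.1269]
body [106.9126 195.938 ] crop [109.6506 285.7522]
base [158.5688 156.2087] crop [316.275 126.835]
65.6917 [ 0.3971  0.1886 -0.7018]
```

View pics/t17c.png

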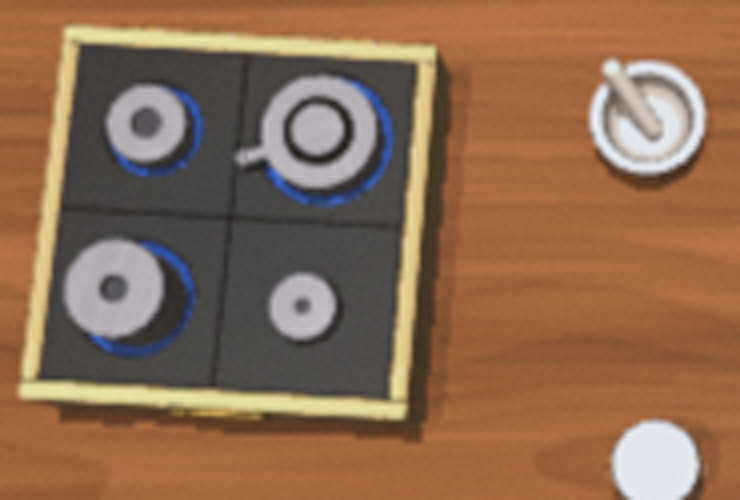

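All four are upright in their cut-outs: ring (146,122), base (319,130), body (113,289) and plunger (302,305) in the crop, each within about 1 image pixel (≈2.5 mm) of the expected position. The mortar and jar look unmoved.

Run:
```python
from h import *
job_done();print(get_time())
```

```text
the job is handed in; nothing more can be done
the job is handed in; nothing more can be done
```

I took the die apart in order (plunger, ring, body, base), put each piece in its own foam cut-out, and handed the job in at about 66 s. No verdict is reported.

- **Last checks:** each piece touched down within 0.4 mm of its expected seat height. In the final top view all four stand upright, within about 2.5 mm of their insert centres. The mortar and jar look unmoved and the gripper was clear of everything.
- **What failed:** the first grasp closed on nothing above the plunger and moved nothing. A gentle touch on bare bench showed the real fingertips are about 39 mm behind the reported TCP, contrary to the description, so I corrected for that in every later move.
- **What disagreed:** the wrist and top views of the three blue cut-outs differed by up to 1.8 mm. The side view was several mm off because the rims hide part of the floor, so I did not use it for the nests.

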